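# Steady the hidden bolt of a play-kitchen hob unit

### The job

Slide the hatch on top of the wooden hob unit fully open, reach down through the narrow gap between the steel bracket and the front panel, and grip the T-shaped head of the bolt that has the spanner hanging on its front nut (not the bolts of the two round knobs). Squeeze the head firmly by its two long sides so that it is brought upright, and finish while still holding it so, hatch open, so that it cannot turn when the nut is tightened. Leave the bowl, disc, bottle and offcut on the bench alone.

Things in the scene. Friction and masses are not known exactly. Their poses are not given: they have to be found in the camera images.
- unit: Fixed wooden hob unit, 180 mm deep (x), 420 mm wide (y), 200 mm high. Origin: centre of its underside; z up; +x is its front with knobs and spanner, away from the robot. Turned about z by up to 0.25 rad. Front panel at x = 70 to 90 mm; an upright steel bracket all along inside at x = 18 to 22 mm, top z = 197 mm; end walls from y = +-190 mm; tracks on them reach z = 212 mm at y = +-206 mm.
- gap (a point): Middle of the mouth of the gap between bracket and front panel, level with the unit's rim (z = 200 mm), axes as the unit's. The gap is 48 mm wide (x), 380 mm long (y), over 130 mm deep, open at the top once the hatch is open.
- hatch (a joint): Slide of the plywood hatch along the unit's -x (towards the robot): 0 m = shut, over the gap; 0.070 m = fully open, at its stop, gap quite clear. Starts nearly shut (under 0.02). Slides level with about 2.5 N of friction and stays where left. Hatch 62 mm (x) by 380 mm (y), 8 mm thick, its top at z = 208 mm.
- hatch_handle (a point): Centre of the hatch's handle, an upright wooden batten fixed on the hatch: 16 mm thick (unit's x), 90 mm long (unit's y), 30 mm high, top at z = 238 mm. Axes as the unit's. It can be pinched from above across its thickness.
- bush: Fixed bush that carries the bolt with the spanner, which only turns in it. Origin: on the bolt's axis, middle of its head, 166 mm above the bench (34 mm below the unit's rim); axes as the unit's, x along the bolt to the front. It is at one of three places about 110 mm apart along the unit's y; the other two hold fixed bolts with the same heads and round black knobs (36 mm) in front.
- bolt_head (a point): Middle of that bolt's steel T-head, on its axis, midway between bracket and panel. The head is a flat bar 14 mm along the bolt (x), 12 mm thick (y), 34 mm long (z); axes turn with the bolt. A 10 mm shank runs from it to the panel. In front of the panel: its nut and an open-ended spanner about 145 mm long that hangs and turns with the bolt.
- bolt (a joint): Turn of that bolt about its x: 0 rad = head upright (long side vertical). The hanging spanner's weight keeps it leaning at about 0.3 rad and turns it back there when let go; a torque below 0.05 N m brings it upright. Two fingers closing level along the unit's y on the head's long sides bring it upright by themselves.
- bowl: Bystander: steel bowl, 150 mm across, 60 mm high; origin at the centre of its underside.
- disc: Bystander: black hob disc, 120 mm across, 14 mm thick, lying flat; origin at the centre of its underside.
- glue: Bystander: white glue bottle, 60 mm across, 170 mm high, upright; origin at the centre of its underside.
- offcut: Bystander: wooden offcut 120 x 45 x 30 mm lying flat; origin at the centre of its underside.

How it is judged (in metres and radians):
On the way:
1. the hatch is slid open (at least 60 of 70 mm) (value of joint hatch above 0.06 m), for 0.2 s.
At the end, for the whole second after the job is handed in: The hatch is open by at least 60 mm, and the fingers hold the spanner bolt's head between them (grasp point within 18 mm of the head seen from above, more than 5 N of contact) with the head upright to within 0.1 rad, all through the last second (value of joint hatch above 0.06 m and value of joint bolt between -0.1 and 0.1 rad and contact force between the fingers and bush above 5 N and horizontal distance between the grasp point and bolt_head below 0.018 m); the arm keeps its last pose, push and grip.
It fails at once if a bystander is pushed more than 30 mm (distance of any of bowl, disc, glue, offcut from where it was at the start of the episode above 0.03 m).
It also fails if it takes over 43 s, if anything falls off the work surface, if the arm or the gripper's body presses on something with over 40 N, if the wrist force passes 120 N, or if a joint passes its speed limit or range.

### The arm

A 7-joint arm with a two-finger parallel gripper is mounted at the origin on the work surface. World frame = base frame: x ahead of the robot, y to its left, z up, the work surface at z = 0. Lengths are in mm, angles in rad, forces in N, time in s.
With the tool pointing down it reaches from about 425 to 925 mm from the base axis. Payload 6.8 kg.
Tool frame: the origin (TCP) lies at the very end of the fingers, on their centre line; the grasp point (between the pads) lies 19 mm behind it; z points along the fingers, y is the direction in which the jaws open and shut (so a half turn about z gives the same grasp; the last joint's range is limited). The gripper opens to 88 mm and grips with 3 to 60 N. Pads are 20 mm wide; open, the fingers measure 115 mm over their backs; the gripper's body (75 mm by 178 mm) begins 61 mm behind the grasp point.
Start: joints at [1.095, 0.477, 0.022, 1.555, -0.011, 1.109, -0.083], TCP at [242.715, -629.87, 222.664] pointing down, gripper open.
Joint ranges: [-2.96, 2.96], [-0.34, 2.1], [-1.41, 1.46], [0.24, 2.44], [-1.37, 4.51], [0.17, 1.92], [-2.96, 2.96]. Speed limits (rad/s): [2.39, 2.39, 3.14, 3.14, 3.14, 3.14, 3.14].

### API

Orientations are given as a unit quaternion [w, x, y, z].
In Python, from plant import monitor, vision, job gives the robot as it stands.
- The arm moves only by the tool send_rows, never from a script. Its argument "rows" is text: rows parted by semicolons, each of 7 numbers parted by spaces: the shift along the tool's x, y, z in mm, then the turn, a rotation vector about the tool's x, y, z in rad, then the opening in per cent of the stroke, from 0 (shut) to 100 (fully open). A call has 1 to 20 rows; each row shifts and turns the commanded pose from where the row before left it, along the tool's axes as they then stand; what a row does not reach is not made up. A row lasts 1/12 s, in which the tool goes at most 41.7 mm and 7.16 degrees, less where a joint would pass 70% of its speed; a pose out of reach is approached as far as the arm can. A call is refused whole if a number of a shift passes 41.7 or a number of a turn 0.125, either way. A call with a gripper value outside its range is refused whole. The fingers move at their own pace and stop on an object; "force" is the grip in N (left out, the last holds). Time passes only in rows, so rows that do not move let the fingers close. It gives the time, the measured TCP pose, the force and the opening at its end, in the units of the state.
- monitor.read_state(): the state, without advancing time (a new reading comes with each control period).
- vision.grab_frame(name): name is "scene" or "top"; returns the picture (480x640x3 uint8, blue, green, red); there is no depth.
- vision.calibration(name): a dict with "vertical_fov" (degrees; the focal length in pixels is half the picture's height over the tangent of half this angle, whatever the lens; pixels are square), "cx", "cy" (the principal point, pixels), "view" (4x4, takes a point from world to camera coordinates). Camera axes: x right, y down, z forward; pixel columns grow to the right and rows downward; lengths in mm; the calibration is good to about 2 mm. A picture is of the moment at which its call begins. calibration takes no time and is no camera call.
- job.finish_job(): hands the job in, once; it reports no verdict.
The state is a dict: "clock": time; "q": joint angles; "dq": joint speeds; "joint_torque": joint torques, N m; "position": TCP position; "tcp_rot": TCP orientation; "wrist_force": force on the tool from outside, world axes, zero at the start; "wrist_torque": the same for the moment, N m; "grip_width": finger opening in mm.
Only numpy, scipy, OpenCV 4.12 (cv2) and the standard library are available. Lean on these libraries where they do the work, as an engineer would, in place of code of your own. Each camera call takes 0.05 s, during which the arm holds its last target.

## Working session

There is one attempt and no reset: what is moved stays moved. The work goes in short steps, Python scripts to look and compute and a tool call to move; the robot and the scene stay as the last step left them, time stands still between calls to the robot, and variables do not carry over. Pictures are saved under pics/ and viewed, and the job is handed in when it is done.

Besides the shell and the picture viewer there is one more tool, called after ">>>" in YAML: its name, and indented under it one key for each argument. send_rows: Moves the arm, as the interface text tells. Its arguments: {"type":"object","properties":{"rows":{"type":"string"},"force":{"type":"number"}},"required":["rows"]}

```bash
ls; mkdir -p pics; python3 - <<'E'
from plant import monitor, vision, job
import cv2
for n in ("scene","top"):
    f=vision.grab_frame(n); cv2.imwrite(f"pics/{n}0.png",f); c=vision.calibration(n); print(n,c)
s=monitor.read_state(); print(s)
E
```

```text
pics
scene {'vertical_fov': 50.81279354980418, 'cx': 324.4083864653602, 'cy': 241.904200434271, 'view': array([[ 4.92556833e-01,  8.70260034e-01,  5.93624917e-03,
        -2.74711810e+02],
       [ 6.81030747e-01, -3.81190583e-01, -6.25212653e-01,
        -3.28450077e+02],
       [-5.41834742e-01,  3.11995533e-01, -7.80431867e-01,
         1.69212936e+03],
       [ 0.00000000e+00,  0.00000000e+00,  0.00000000e+00,
         1.00000000e+00]])}
top {'vertical_fov': 45.081012020639875, 'cx': 310.5271170606189, 'cy': 243.939158594046, 'view': array([[ 8.92580390e-02, -9.95992308e-01,  5.68555489e-03,
        -5.76604885e+01],
       [-9.74010849e-01, -8.84783606e-02, -2.08505264e-01,
         6.13916429e+02],
       [ 2.08172687e-01,  1.30729788e-02, -9.78004719e-01,
         1.69239489e+03],
       [ 0.00000000e+00,  0.00000000e+00,  0.00000000e+00,
         1.00000000e+00]])}
{'clock': 0.1, 'q': array([ 1.09489063,  0.47772076,  0.02236962,  1.556341  , -0.01147298,
        1.10926551, -0.08307481]), 'dq': array([-0.00114885, -0.00296655,  0.00031396, -0.00331143,  0.00017718,
        0.00046024,  0.0005852 ]), 'joint_torque': array([ 3.77132077e-03, -5.84087992e+01,  1.53953254e+00, -2.73313880e+01,
       -5.42623666e-02,  1.31167163e-02,  9.13875328e-05]), 'position': array([ 242.48493828, -629.37300981,  221.78212923]), 'tcp_rot': array([-7.71986871e-04,  9.83134101e-01,  1.82884374e-01, -2.21305573e-04]), 'wrist_force': array([-0.08829562, -0.6843192 , -0.42824801]), 'wrist_torque': array([-0.00528459, -0.00916906, -0.03556795]), 'grip_width': 87.9562613464903}
```

View pics/scene0.png

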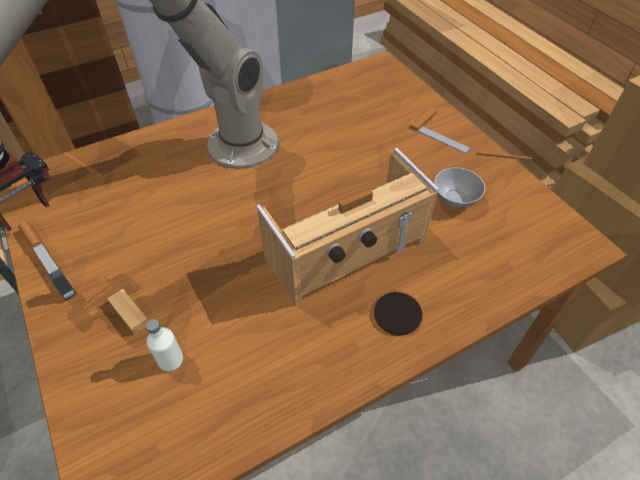

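View pics/top0.png

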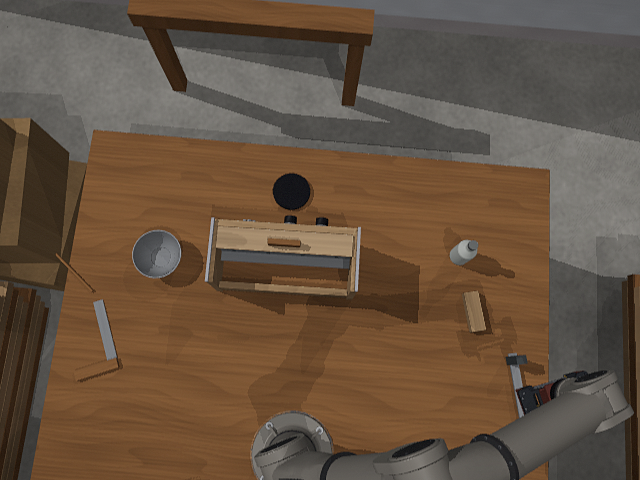

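```bash
python3 - <<'E'
import cv2
a=cv2.imread('pics/scene0.png')[140:310,240:450]; cv2.imwrite('pics/sc.png',cv2.resize(a,None,fx=3.5,fy=3.5,interpolation=cv2.INTER_CUBIC))
a=cv2.imread('pics/top0.png')[200:310,195:375]; cv2.imwrite('pics/tc.png',cv2.resize(a,None,fx=4,fy=4,interpolation=cv2.INTER_CUBIC))
E
```

```text
(no output)
```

View pics/sc.png

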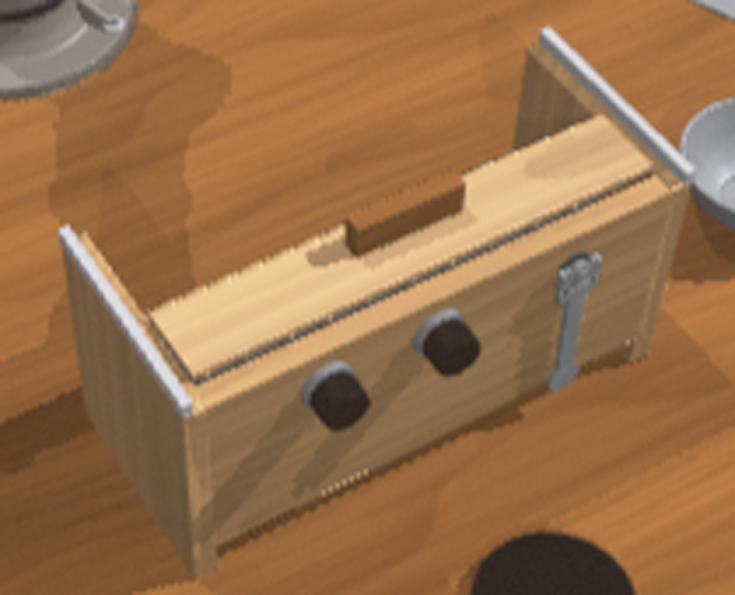

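View pics/tc.png

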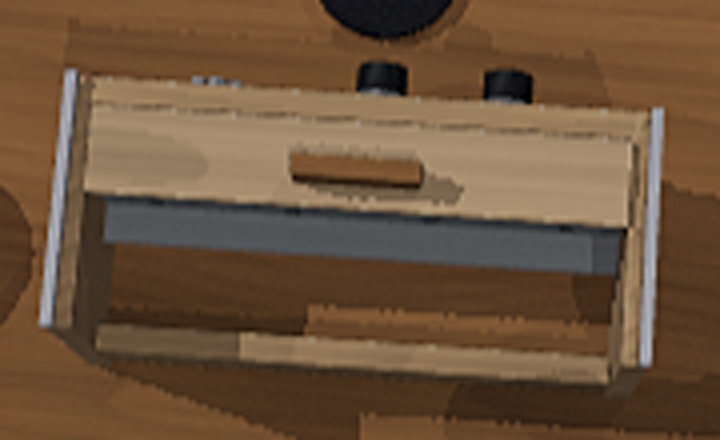

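```bash
cat > h.py <<'E'
import numpy as np
from scipy.optimize import least_squares
from plant import monitor, vision, job
def cam(n):
    c=vision.calibration(n); return 240/np.tan(np.radians(c['vertical_fov']/2)),c['cx'],c['cy'],np.array(c['view'])
C={n:cam(n) for n in("scene","top")}
def proj(n,P):
    f,cx,cy,V=C[n]; p=np.atleast_2d(P)@V[:3,:3].T+V[:3,3]; return np.c_[cx+f*p[:,0]/p[:,2],cy+f*p[:,1]/p[:,2]]
def ray(n,uv,z):
    f,cx,cy,V=C[n]; R=V[:3,:3]; o=-R.T@V[:3,3]; d=R.T@np.array([(uv[0]-cx)/f,(uv[1]-cy)/f,1]); return o+d*(z-o[2])/d[2]
def U(p,pose):
    x,y,a=pose; p=np.atleast_2d(p).astype(float); c,s=np.cos(a),np.sin(a)
    return np.c_[x+c*p[:,0]-s*p[:,1], y+s*p[:,0]+c*p[:,1], p[:,2]]
def inv(P,pose):
    x,y,a=pose; P=np.atleast_2d(P); c,s=np.cos(a),np.sin(a); dx,dy=P[:,0]-x,P[:,1]-y
    return np.c_[c*dx+s*dy,-s*dx+c*dy,P[:,2]]
E
python3 - <<'E'
from h import *
S=lambda u,v:(240+(u+.5)/3.5-.5,140+(v+.5)/3.5-.5); T=lambda u,v:(195+(u+.5)/4-.5,200+(v+.5)/4-.5)
obs=[("scene",S(187,408),(90,-206,212)),("scene",S(66,231),(-90,-206,212)),("scene",S(685,180),(90,206,212)),("scene",S(548,35),(-90,206,212)),
("top",T(71,72),(90,206,212)),("top",T(46,325),(-90,206,212)),("top",T(658,110),(90,-206,212)),("top",T(645,365),(-90,-206,212))]
def res(p): return np.concatenate([proj(n,U(q,p))[0]-uv for n,uv,q in obs])
r=least_squares(res,[500,0,0]); print(r.x,r.fun.reshape(-1,2).round(1)); pose=r.x
np.save('pose.npy',pose)
for n in("scene","top"):
  f,cx,cy,V=C[n];print(n,inv(-V[:3,:3].T@V[:3,3],pose))
# bolts: find y
for nm,uv in (("k1",S(330,388)),("k2",S(437,335)),("nut",S(578,272))):
  g=least_squares(lambda t:proj("scene",U((98,t[0],t[1]),pose))[0]-uv,[0,166]);print(nm,g.x)
for nm,uv in (("nut top",T(215,80)),("k2",T(383,78)),("k1",T(509,84))): print(nm,inv(ray("top",uv,176),pose))
# handle top corners
for uv in (S(347,222),S(464,180),S(464,207)): print("h scene",inv(ray("scene",uv,238),pose))
for uv in (T(290,150),T(423,160),T(423,186),T(290,178)): print("h top",inv(ray("top",uv,238),pose))
for uv in (S(150,318),S(195,380),S(652,172),S(605,116)): print("hatch sc",inv(ray("scene",uv,208),pose))
for uv in (T(90,103),T(85,192),T(630,228),T(632,140)): print("hatch top",inv(ray("top",uv,208),pose))
E
```

```text
[5.53268243e+02 6.88778402e+01 2.08121297e-02] [[-0.8 -0.3]
 [-1.5 -0.5]
 [ 1.6 -1.5]
 [-1.3 -1.3]
 [ 0.1 -1.2]
 [-0.5 -1. ]
 [ 0.  -0.7]
 [-0.1 -0.6]]
scene [[ 712.37511833 -497.87880425 1116.87129042]]
top [[-304.36376755  -87.79857965 1783.50282229]]
k1 [-100.35463164  171.7448949 ]
k2 [-13.94619275 174.9181956 ]
nut [107.00076066 171.24472829]
nut top [[ 96.8439526  109.16468129 176.        ]]
k2 [[106.74154336 -10.79220572 176.        ]]
k1 [[ 108.63537683 -101.21378836  176.        ]]
h scene [[ 25.30966538 -44.11193679 238.        ]]
h scene [[ 32.51855238  46.76842213 238.        ]]
h scene [[ 53.87895178  32.3125531  238.        ]]
h top [[ 35.71016166  45.8861879  238.        ]]
h top [[ 35.06918898 -45.44517857 238.        ]]
h top [[ 16.94162555 -46.75675356 238.        ]]
h top [[ 16.1786516   44.23756405 238.        ]]
hatch sc [[   9.80438818 -188.7486783   208.        ]]
hatch sc [[  71.36104362 -188.03763561  208.        ]]
hatch sc [[ 71.16001791 186.79520191 208.        ]]
hatch sc [[  7.32692074 192.63831978 208.        ]]
hatch top [[ 66.17317646 191.04038844 208.        ]]
hatch top [[  2.56182966 188.00384812 208.        ]]
hatch top [[   3.50294719 -191.30303789  208.        ]]
hatch top [[  66.13461897 -189.3459235   208.        ]]
```

>>> send_rows:
  rows: "0 0 -27 0 0 0.116 0;0 0 -27 0 0 0.116 0;0 0 -27 0 0 0.116 0;0 0 0 0 0 0 0"
  force: 20

```text
clock: 0.43
position: [243.6, -632.1, 309.5]
tcp_rot: [0.004, 1.0, 0.007, 0.002]
wrist_force: [-0.5, -1.3, 0.6]
grip_width: 64.9
```

```bash
cat >> h.py <<'E'
from scipy.spatial.transform import Rotation as Ro
def go(p,verbose=1):
    "delta in tool axes to reach unit-frame point p, tool x along unit x, z down"
    pose=np.load('pose.npy'); s=monitor.read_state(); q=s['tcp_rot']; R=Ro.from_quat([q[1],q[2],q[3],q[0]])
    W=U(p,pose)[0]; D=Ro.from_euler('z',pose[2])*Ro.from_quat([1,0,0,0])
    print('clock',s['clock'],'pos',s['position'].round(1),'unit',inv(s['position'],pose).round(1),'grip',round(s['grip_width'],1),'F',s['wrist_force'].round(1))
    print('shift tool',R.inv().apply(W-s['position']).round(1),'turn',(R.inv()*D).as_rotvec().round(3))
E
python3 -c "
from h import *
go((58,0,300))"
```

```text
clock 0.4333 pos [ 243.6 -632.1  309.5] unit [[-324.2 -694.4  309.5]] grip 64.9 F [-0.5 -1.3  0.6]
shift tool [ 377.4 -697.1    5.4] turn [ 0.008 -0.003 -0.007]
```

>>> send_rows:
  rows: "19 -33 0 0 0 0 0;19 -33 0 0 0 0 0;19 -33 0 0 0 0 0;19 -33 0 0 0 0 0;19 -33 0 0 0 0 0;19 -33 0 0 0 0 0;19 -33 0 0 0 0 0;19 -33 0 0 0 0 0;19 -33 0 0 0 0 0;19 -33 0 0 0 0 0;19 -33 0 0 0 0 0;19 -33 0 0 0 0 0;19 -33 0 0 0 0 0;19 -33 0 0 0 0 0;19 -33 0 0 0 0 0;19 -33 0 0 0 0 0;19 -33 0 0 0 0 0;19 -33 0 0 0 0 0;19 -33 0 0 0 0 0;0 0 0 0 0 0 0"

```text
clock: 2.1
position: [592.8, 13.3, 302.8]
tcp_rot: [-0.002, 1.0, 0.016, 0.0]
wrist_force: [0.3, 0.7, 0.3]
grip_width: 0.7
```

```bash
python3 -c "
from h import *
go((58,0,260))"
```

```text
clock 2.1 pos [592.8  13.3 302.8] unit [[ 38.4 -56.3 302.8]] grip 0.7 F [0.3 0.7 0.3]
shift tool [ 20.2 -55.9  43.1] turn [-0.005 -0.     0.01 ]
```

>>> send_rows:
  rows: "10 -28 20 0 0 0 0;10 -28 20 0 0 0 0;0 0 0 0 0 0 0;0 0 0 0 0 0 0"

```text
clock: 2.43
position: [609.0, 62.3, 261.6]
tcp_rot: [-0.0, 1.0, 0.012, -0.002]
wrist_force: [-0.7, -0.4, 0.5]
grip_width: 0.3
```

```bash
python3 -c "
from h import *
import cv2
go((58,0,217))
for n,(y,x) in (('scene',(110,250)),('top',(150,195))):
    a=vision.grab_frame(n)[y:y+170,x:x+220]; cv2.imwrite(f'pics/{n}1.png',cv2.resize(a,None,fx=3.5,fy=3.5,interpolation=cv2.INTER_CUBIC))
"
```

```text
clock 2.4333 pos [609.   62.3 261.6] unit [[ 55.6  -7.7 261.6]] grip 0.3 F [-0.7 -0.4  0.5]
shift tool [ 2.6 -7.7 44.6] turn [-0.     0.004  0.003]
```

View pics/scene1.png

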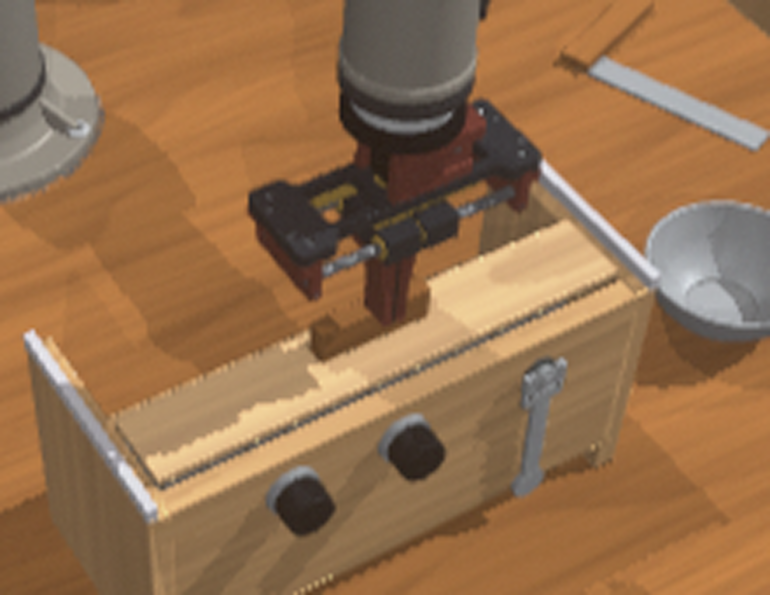

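View pics/top1.png

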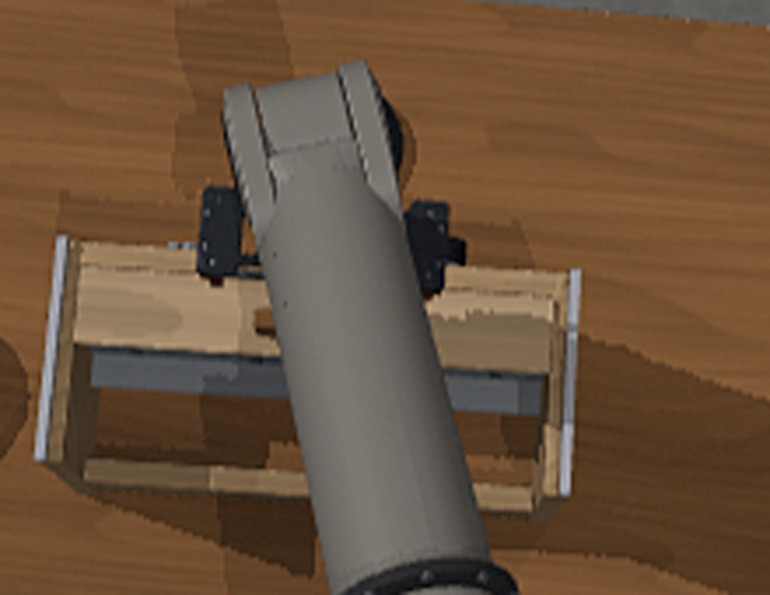

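```bash
python3 -c "
from h import *
s=monitor.read_state();pose=np.load('pose.npy');u=inv(s['position'],pose)[0]
for d in (-10,10):print(proj('scene',U(u+[d,0,0],pose)))
"
```

```text
[[356.07304455 196.01731535]]
[[360.77651425 201.41445475]]
```

>>> send_rows:
  rows: "5 -5 0 0 0 0 0;0 0 15 0 0 0 0;0 0 15 0 0 0 0;0 0 10 0 0 0 0;0 0 0 0 0 0 0"

```text
clock: 2.95
position: [614.1, 64.4, 221.9]
tcp_rot: [0.0, 1.0, 0.009, -0.001]
wrist_force: [-0.0, -0.1, -0.0]
grip_width: 0.5
```

```bash
python3 -c "
from h import *
import cv2
go((58,0,217))
for n,(y,x) in (('scene',(110,250)),):
    a=vision.grab_frame(n)[y:y+170,x:x+220]; cv2.imwrite(f'pics/{n}2.png',cv2.resize(a,None,fx=3.5,fy=3.5,interpolation=cv2.INTER_CUBIC))
"
```

```text
clock 2.95 pos [614.1  64.4 221.9] unit [[ 60.7  -5.7 221.9]] grip 0.5 F [-0.  -0.1 -0. ]
shift tool [-2.7 -5.7  4.9] turn [ 0.001  0.003 -0.002]
```

View pics/scene2.png

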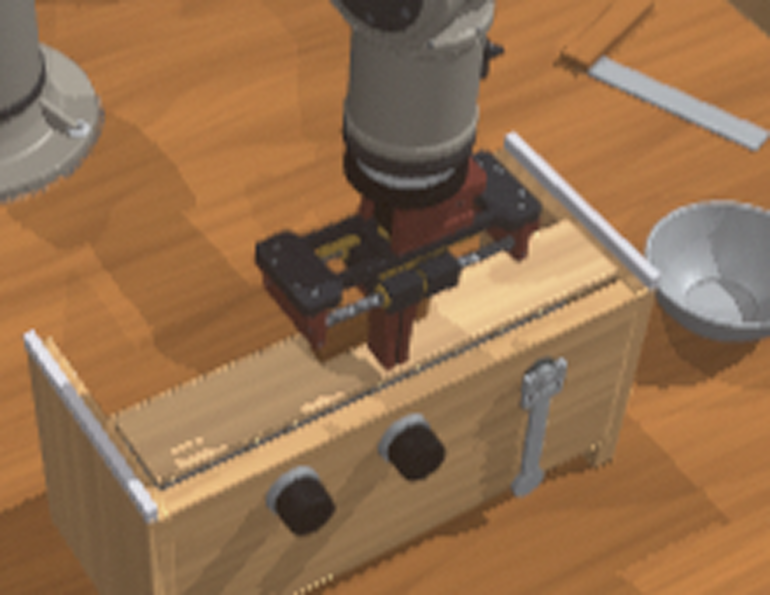

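>>> send_rows:
  rows: "-6 0 2 0 0 0 0;-6 0 0 0 0 0 0;-6 0 0 0 0 0 0;-6 0 0 0 0 0 0;-6 0 0 0 0 0 0;-6 0 0 0 0 0 0;-6 0 0 0 0 0 0;-6 0 0 0 0 0 0;-6 0 0 0 0 0 0;0 0 0 0 0 0 0"

```text
clock: 3.83
position: [559.7, 64.6, 221.8]
tcp_rot: [0.0, 1.0, 0.01, -0.0]
wrist_force: [0.0, 0.6, -0.3]
grip_width: 1.1
```

```bash
python3 -c "
from h import *
import cv2
go((-20,0,217))
for n,(y,x) in (('scene',(110,250)),):
    a=vision.grab_frame(n)[y:y+170,x:x+220]; cv2.imwrite(f'pics/{n}3.png',cv2.resize(a,None,fx=3.5,fy=3.5,interpolation=cv2.INTER_CUBIC))
"
```

```text
clock 3.8333 pos [559.7  64.6 221.8] unit [[  6.3  -4.4 221.8]] grip 1.1 F [ 0.   0.6 -0.3]
shift tool [-26.3  -4.4   4.8] turn [ 0.     0.001 -0.001]
```

View pics/scene3.png

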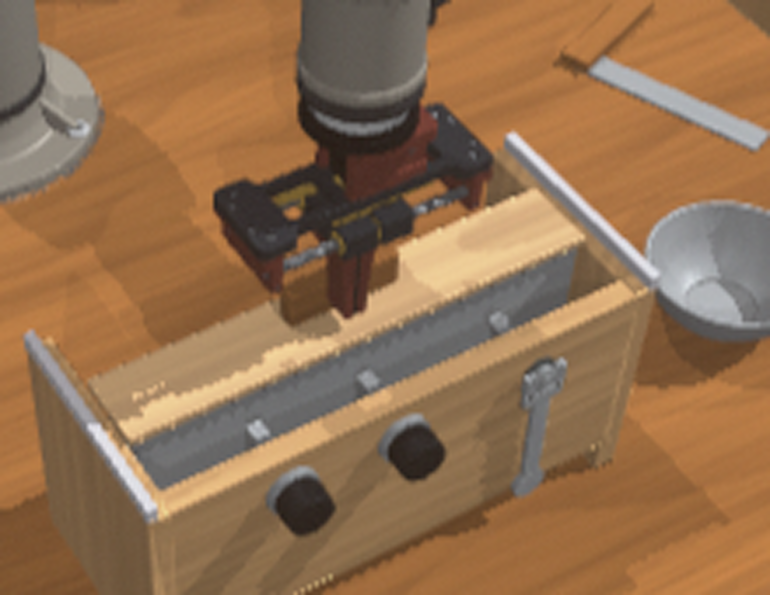

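Hatch sliding (front edge now at about half-open); the three T-heads show in the gap. Continue to the stop.

>>> send_rows:
  rows: "-5 0 0 0 0 0 0;-5 0 0 0 0 0 0;-5 0 0 0 0 0 0;-3 0 0 0 0 0 0;0 0 0 0 0 0 0"

```text
clock: 4.3
position: [541.9, 64.2, 221.4]
tcp_rot: [0.0, 1.0, 0.01, -0.001]
wrist_force: [0.1, -0.3, 0.2]
grip_width: 1.1
```

>>> send_rows:
  rows: "-3 0 0 0 0 0 0;-3 0 0 0 0 0 0;0 0 0 0 0 0 0"

```text
clock: 4.55
position: [538.3, 64.1, 221.8]
tcp_rot: [-0.0, 1.0, 0.01, 0.002]
wrist_force: [5.7, 0.8, -5.6]
grip_width: 0.5
```

```bash
python3 -c "
from h import *
import cv2
go((-20,0,217))
for n,(y,x) in (('scene',(110,250)),):
    a=vision.grab_frame(n)[y:y+170,x:x+220]; cv2.imwrite(f'pics/{n}4.png',cv2.resize(a,None,fx=3.5,fy=3.5,interpolation=cv2.INTER_CUBIC))
"
```

```text
clock 4.55 pos [538.3  64.1 221.8] unit [[-15.   -4.5 221.8]] grip 0.5 F [ 5.7  0.8 -5.6]
shift tool [-5.  -4.5  4.8] turn [-0.    -0.004 -0.001]
```

View pics/scene4.png

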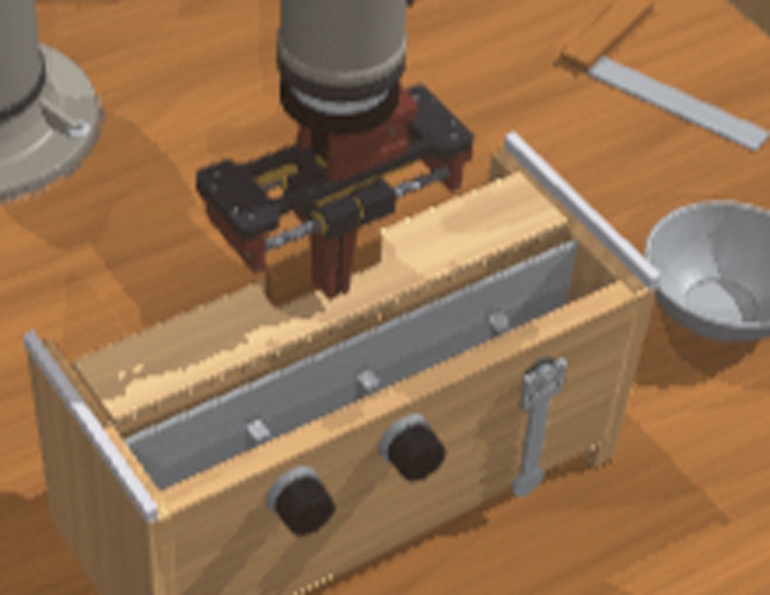

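>>> send_rows:
  rows: "5 0 0 0 0 0 0;5 0 0 0 0 0 0;0 0 -20 0 0 0 50;0 0 -20 0 0 0 65;0 0 0 0 0 0 65"

```text
clock: 5.02
position: [548.8, 64.9, 265.0]
tcp_rot: [-0.0, 1.0, 0.01, 0.002]
wrist_force: [0.8, 0.3, 0.1]
grip_width: 16.9
```

```bash
python3 -c "
from h import *
import cv2
S=lambda u,v:(250+(u+.5)/3.5-.5,110+(v+.5)/3.5-.5);pose=np.load('pose.npy')
for uv in (S(113,417),S(568,217)):print('hatch front',inv(ray('scene',uv,208),pose))
for uv in (S(258,424),S(369,376),S(499,317)):print('head top',inv(ray('scene',uv,182),pose))
go((46,107,250))
for n,(y,x) in (('scene',(110,250)),('top',(170,195))):
    a=vision.grab_frame(n)[y:y+150,x:x+200]; cv2.imwrite(f'pics/{n}5.png',cv2.resize(a,None,fx=4,fy=4,interpolation=cv2.INTER_CUBIC))
"
```

```text
hatch front [[   4.46198448 -187.45571997  208.        ]]
hatch front [[  3.13843257 193.93892785 208.        ]]
head top [[ 40.38991544 -95.35078784 182.        ]]
head top [[ 42.03052747  -5.32372645 182.        ]]
head top [[ 41.78762435 107.17339502 182.        ]]
clock 5.0167 pos [548.8  64.9 265. ] unit [[ -4.5  -3.9 265. ]] grip 16.9 F [0.8 0.3 0.1]
shift tool [  50.3 -110.9   15.3] turn [-0.001 -0.004 -0.001]
```

View pics/scene5.png

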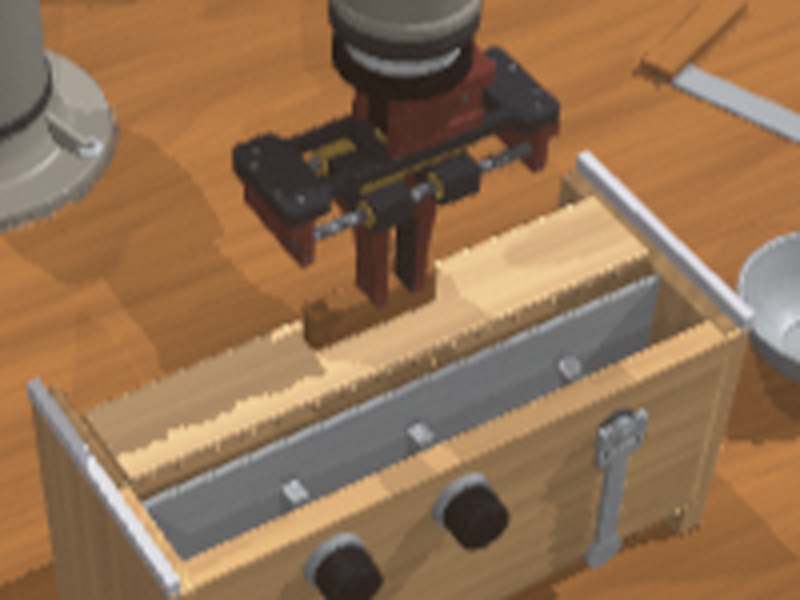

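View pics/top5.png

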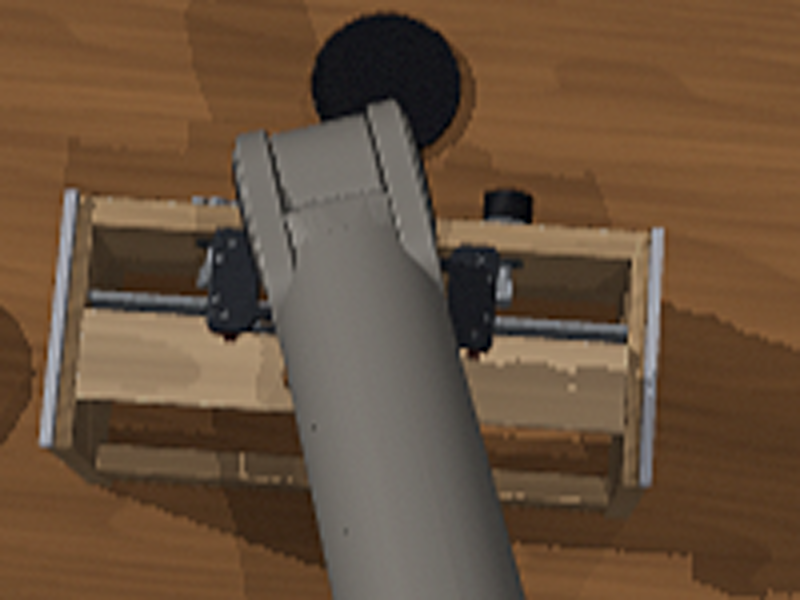

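```bash
python3 -c "
from h import *
pose=np.load('pose.npy')
T=lambda u,v:(195+(u+.5)/4-.5,170+(v+.5)/4-.5)
S=lambda u,v:(250+(u+.5)/4-.5,110+(v+.5)/4-.5)
for u,v in ((560,228),(560,255),(150,200),(150,230)):print('panel top',inv(ray('top',T(u,v),200),pose))
for u,v in ((560,322),(560,328),(150,295)):print('brk',inv(ray('top',T(u,v),197),pose))
for u,v in ((207,265),(505,285)):print('head',inv(ray('top',T(u,v),183),pose))
# predicted edges overlay
import cv2
for n,m in(('scene',S),('top',T)):
  im=cv2.imread(f'pics/{n}5.png')
  x0,y0=(250,110) if n=='scene' else (195,170)
  for x,z,col in((90,200,(0,0,255)),(70,200,(0,255,0)),(20,197,(255,0,0))):
    p=(proj(n,U([(x,-190,z),(x,190,z)],pose))-[x0,y0]+.5)*4
    cv2.line(im,*[tuple(int(round(t)) for t in q) for q in p],col,1)
  cv2.imwrite(f'pics/{n}5o.png',im)
"
```

```text
panel top [[  87.57788694 -137.99215465  200.        ]]
panel top [[  68.08218228 -139.16085864  200.        ]]
panel top [[ 87.64585254 151.9586849  200.        ]]
panel top [[ 65.95602612 149.85234327 200.        ]]
brk [[  20.73700447 -142.13865452  197.        ]]
brk [[  16.46282709 -142.39487753  197.        ]]
brk [[ 19.98599225 145.77020862 197.        ]]
head [[ 47.3282759  109.64206154 183.        ]]
head [[  47.58298999 -102.14121789  183.        ]]
```

View pics/scene5o.png

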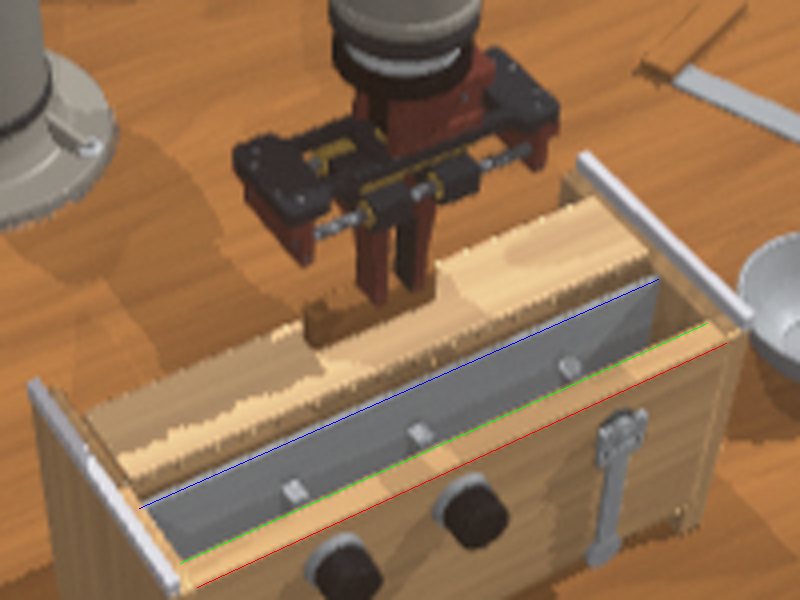

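View pics/top5o.png

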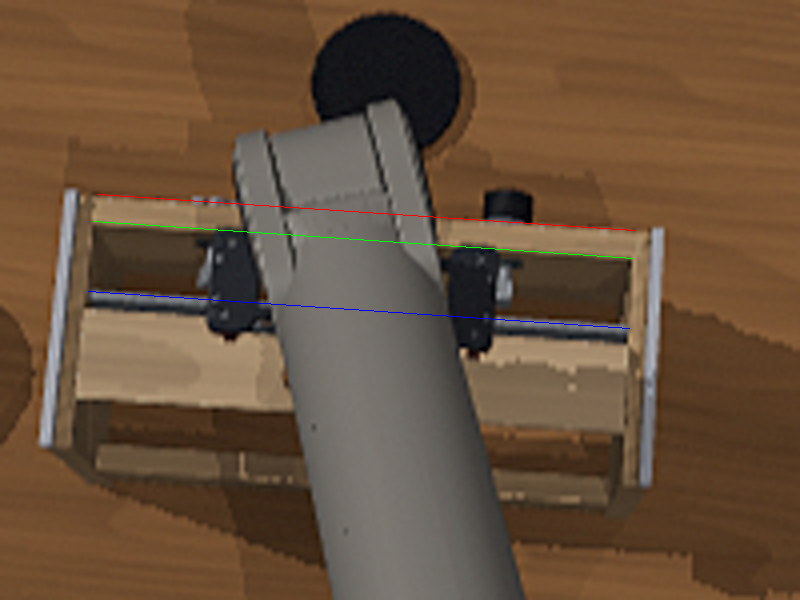

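>>> send_rows:
  rows: "25 -28 0 0 0 0 65;25 -28 0 0 0 0 65;0 -28 0 0 0 0 65;0 -28 0 0 0 0 65;0 0 15 0 0 0 65;0 0 0 0 0 0 65;0 0 0 0 0 0 65"

```text
clock: 5.7
position: [593.7, 176.3, 244.7]
tcp_rot: [0.001, 1.0, 0.01, -0.002]
wrist_force: [0.2, -0.3, 0.3]
grip_width: 56.7
```

```bash
python3 -c "
from h import *
import cv2
go((46,108,149))
for n,(y,x) in (('scene',(110,250)),('top',(170,195))):
    a=vision.grab_frame(n)[y:y+150,x:x+200]; cv2.imwrite(f'pics/{n}6.png',cv2.resize(a,None,fx=4,fy=4,interpolation=cv2.INTER_CUBIC))
"
```

```text
clock 5.7 pos [593.7 176.3 244.7] unit [[ 42.7 106.5 244.7]] grip 56.7 F [ 0.2 -0.3  0.3]
shift tool [ 3.7 -1.7 95.7] turn [ 0.002  0.004 -0.001]
```

View pics/scene6.png

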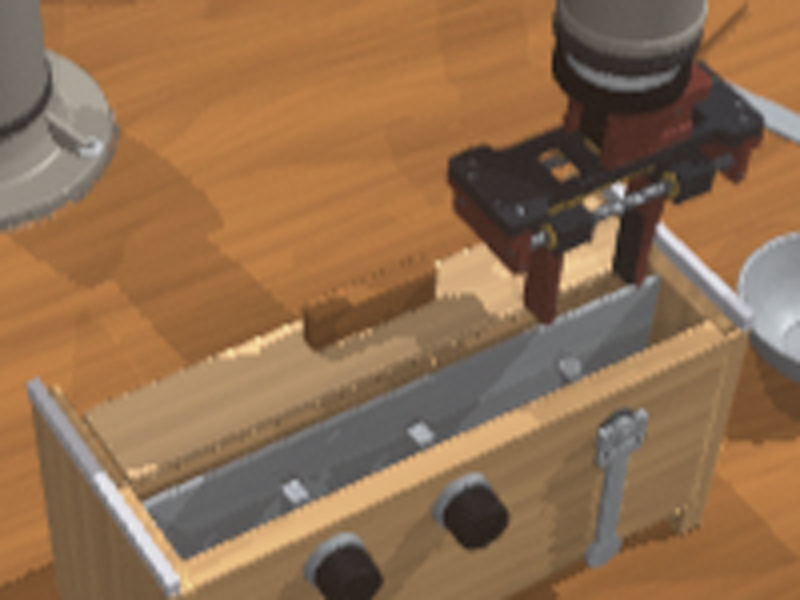

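View pics/top6.png

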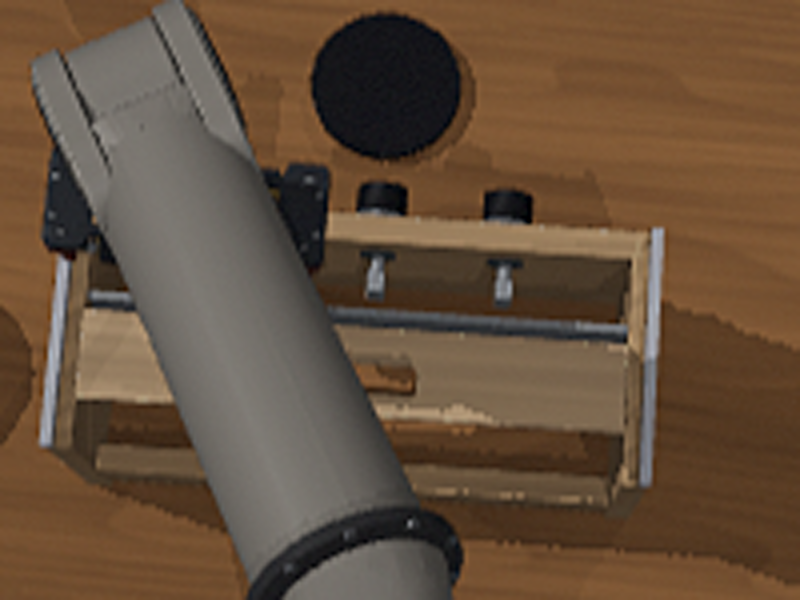

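>>> send_rows:
  rows: "3 -2 20 0 0 0 65;0 0 20 0 0 0 65;0 0 15 0 0 0 65;0 0 0 0 0 0 65"

```text
clock: 6.13
position: [596.4, 177.0, 188.9]
tcp_rot: [0.001, 1.0, 0.009, -0.002]
wrist_force: [-0.4, -0.1, 0.0]
grip_width: 57.3
```

```bash
python3 -c "
from h import *
import cv2
go((46,108,149))
for n,(y,x) in (('scene',(110,250)),):
    a=vision.grab_frame(n)[y:y+150,x:x+200]; cv2.imwrite(f'pics/{n}7.png',cv2.resize(a,None,fx=4,fy=4,interpolation=cv2.INTER_CUBIC))
"
```

```text
clock 6.1333 pos [596.4 177.  188.9] unit [[ 45.4 107.2 188.9]] grip 57.3 F [-0.4 -0.1  0. ]
shift tool [ 0.8 -0.9 39.9] turn [ 0.002  0.005 -0.003]
```

View pics/scene7.png

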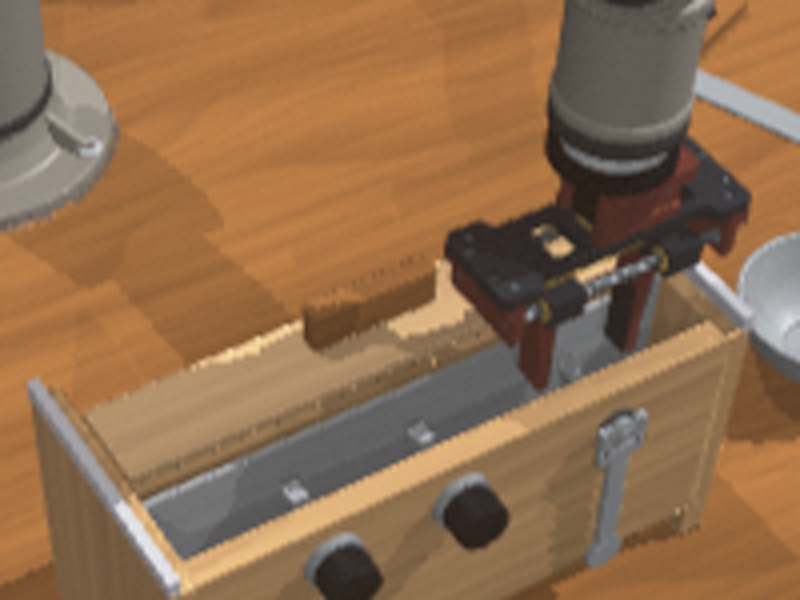

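>>> send_rows:
  rows: "0 -1 14 0 0 0 65;0 0 14 0 0 0 65;0 0 10 0 0 0 65;0 0 0 0 0 0 65"

```text
clock: 6.52
position: [597.3, 179.4, 152.8]
tcp_rot: [0.0, 1.0, 0.009, -0.001]
wrist_force: [-0.7, -1.2, -0.1]
grip_width: 57.5
```

```bash
python3 -c "
from h import *
go((46,108,149))
"
```

```text
clock 6.5167 pos [597.3 179.4 152.8] unit [[ 46.3 109.5 152.8]] grip 57.5 F [-0.7 -1.2 -0.1]
shift tool [-0.3  1.5  3.8] turn [ 0.001  0.002 -0.002]
```

>>> send_rows:
  rows: "0 1 3 0 0 0 35;0 0 0 0 0 0 25;0 0 0 0 0 0 20;0 0 0 0 0 0 10;0 0 0 0 0 0 0;0 0 0 0 0 0 0;0 0 0 0 0 0 0;0 0 0 0 0 0 0"
  force: 15

```text
clock: 7.18
position: [597.7, 180.4, 150.8]
tcp_rot: [-0.001, 1.0, 0.01, 0.0]
wrist_force: [0.6, 4.1, -1.5]
grip_width: 11.7
```

```bash
python3 -c "
from h import *
go((46,108,149))
"
```

```text
clock 7.1833 pos [597.7 180.4 150.8] unit [[ 46.7 110.6 150.8]] grip 11.7 F [ 0.6  4.1 -1.5]
shift tool [-0.7  2.6  1.8] turn [-0.001 -0.    -0.   ]
```

>>> send_rows:
  rows: "0 -1.5 0 0 0 0 0;0 0 0 0 0 0 0;0 0 0 0 0 0 0;0 0 0 0 0 0 0;0 0 0 0 0 0 0;0 0 0 0 0 0 0"
  force: 40

```text
clock: 7.68
position: [597.7, 180.4, 150.7]
tcp_rot: [0.0, 1.0, 0.01, -0.0]
wrist_force: [-2.3, -1.4, 2.9]
grip_width: 11.8
```

```bash
python3 -c "
from h import *
import cv2
go((46,108,149))
for n,(y,x) in (('scene',(110,250)),('top',(170,195))):
    a=vision.grab_frame(n)[y:y+150,x:x+200]; cv2.imwrite(f'pics/{n}8.png',cv2.resize(a,None,fx=4,fy=4,interpolation=cv2.INTER_CUBIC))
"
```

```text
clock 7.6833 pos [597.7 180.4 150.7] unit [[ 46.7 110.6 150.7]] grip 11.8 F [-2.3 -1.4  2.9]
shift tool [-0.7  2.6  1.7] turn [ 0.001  0.    -0.001]
```

View pics/scene8.png

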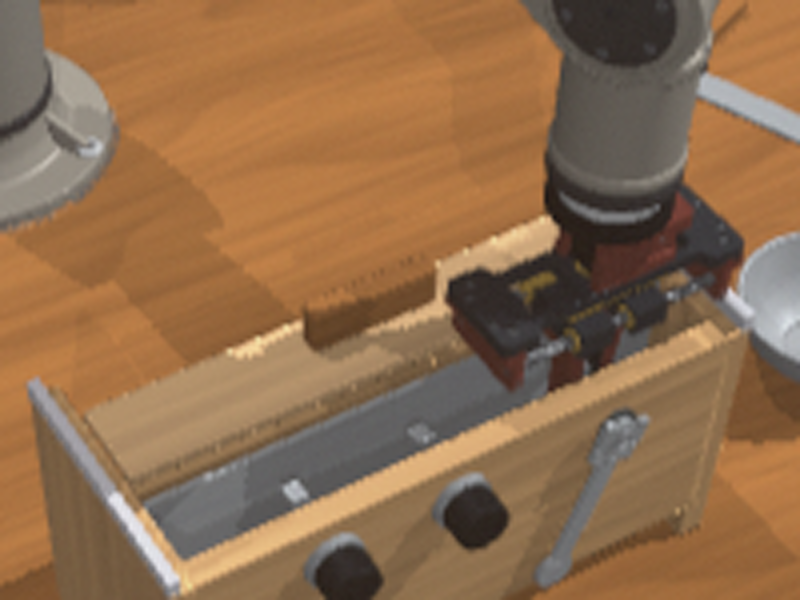

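View pics/top8.png

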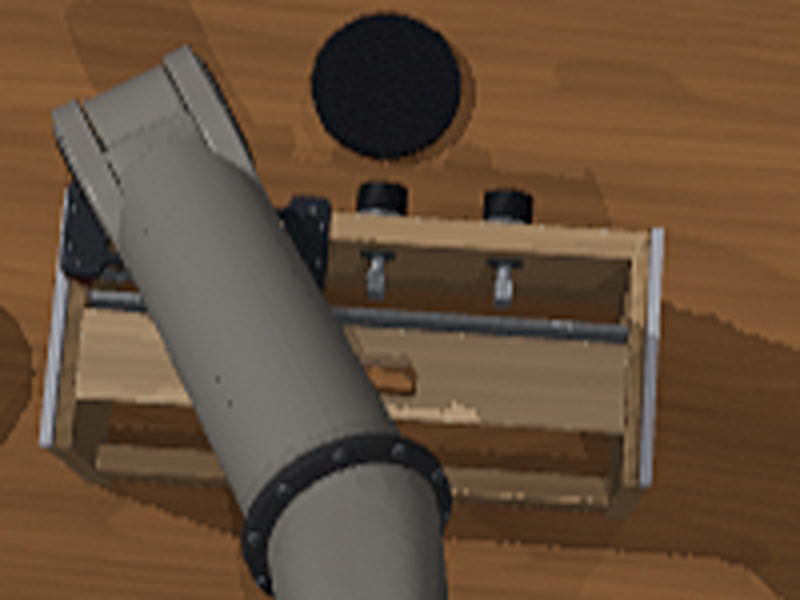

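```bash
python3 -c "
from plant import job
print(job.finish_job())
from h import *
go((46,108,149))
"
```

```text
the job is handed in; nothing more can be done
None
the job is handed in; nothing more can be done
```

The job is handed in with the hatch open and the gripper still holding the spanner bolt's head upright. No verdict was reported, and the state could not be read after hand-in.

- **Hatch:** I pushed its handle with the closed fingers until the force rose to about 6 N at the stop. In the pictures its front edge moved about 67 mm, plus the small opening it started with. It was still open in the last pictures.
- **Bolt head:** I reached into the gap over the spanner bolt, at about y = +110 mm along the unit. I closed on the head's long sides at 15 N, then raised the grip to 40 N.
- **Upright check:** The fingers stand 11.8 mm apart on the 12 mm thick head. A lean of 0.1 rad would hold them about 15 mm apart. The last scene picture shows the spanner swung aside by roughly 0.3 rad, which fits.
- **Position and force:** The grasp point is about 170 mm above the bench and within about 3 mm of my estimate of the head, against 18 mm allowed. Wrist force was under 4 N at hand-in, and the clock stood at about 7.8 s.
- **Bystanders:** I did not touch any of them. I checked this only by eye, and the bottle and offcut were outside the later cropped pictures.
- **Disagreements:** The two cameras differed by about 2–5 mm in x and 2 mm in y, and the bolt spacing measured about 90 and 120 mm rather than 110 mm. Both are within the room there was.

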